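Tip out the pot and show the plug to the inspection camera

ROBOT

A 6-joint arm with a two-finger parallel gripper is mounted at the origin on the work surface. World frame = base frame: x ahead of the robot, y to its left, z up, the work surface at z = 0. Lengths are in m, angles in rad, forces in N, time in s.
With the tool pointing down it reaches from about 0.375 to 0.9 m from the base axis. Payload 3.1 kg.
Tool frame: the origin (TCP) lies midway between the tips of the shut fingers; the grasp point (between the pads) lies 19 mm behind it; x points along the fingers, z is the direction in which the jaws open and shut, and the axes are right-handed (so a half turn about x gives the same grasp; the last joint's range is limited). The gripper opens to 85 mm and grips with 20 to 120 N. Pads are 22 mm wide; open, the fingers measure 114 mm over their backs; the gripper's body (76 mm by 85 mm) begins 54 mm behind the grasp point. The pads swing forward as they close: fully open they stand 13 mm farther back than shut.
Start: joints at [1.028, 0.527, 1.433, -0, 1.181, -0.178], TCP at [0.222, 0.584, 0.231] pointing down, gripper open.
Joint ranges: [-3.08, 3.08], [-0.75, 2.2], [0.22, 2.44], [-1.43, 4.57], [0, 2.65], [-2.85, 2.85]. Speed limits (rad/s): [2.79, 2.79, 3.14, 3.14, 3.14, 3.14].

INTERFACE

Orientations are given as a unit quaternion [x, y, z, w].
In Python, from station import status, snapshot, camera_params, ticket gives the robot as it stands.
- The arm moves only by the tool arm_command, never from a script. Its argument "series" is a list that holds one entry, the list of rows, each a list of 4 numbers: the shift along the tool's x, y, z in mm, then the turn about the tool's x in rad. A call has 1 to 10 rows; each row shifts and turns the commanded pose from where the row before left it, along the tool's axes as they then stand; what a row does not reach is not made up. A row lasts 1/10 s, in which the tool goes at most 50 mm and 8.59 degrees, less where a joint would pass 70% of its speed; a pose out of reach is approached as far as the arm can. A call is refused whole if a number of a shift passes 50 or a number of a turn 0.15, either way. A call with a gripper value outside its range is refused whole. "jaw" is the opening in per cent of the stroke, from 0 (shut) to 100 (fully open), set as the call begins (left out, the last holds). The fingers move at their own pace and stop on an object; "force" is the grip in N (left out, the last holds). Time passes only in rows, so rows that do not move let the fingers close. It gives the time, the measured TCP pose, the force and the opening at its end, in the units of the state.
- status.sense(): the state, without advancing time (a new reading comes with each control period).
- snapshot(name): name is "scene" or "top"; returns the picture (420x560x3 uint8, red, green, blue); there is no depth.
- camera_params(name): a dict with "fovy" (degrees; the focal length in pixels is half the picture's height over the tangent of half this angle, whatever the lens; pixels are square), "cx", "cy" (the principal point, pixels), "k1" (the pictures are not rectified: a ray, as slopes to the right and down, at radius r is drawn at 1 + k1 r^2 times it, then the intrinsics apply), "extrinsics" (4x4, takes a point from camera to world coordinates). Camera axes: x right, y down, z forward; pixel columns grow to the right and rows downward; lengths in m; the calibration is good to about 2 mm. A picture is of the moment at which its call begins. camera_params takes no time and is no camera call.
- ticket.sign_off(): hands the job in, once; it reports no verdict.
The state is a dict: "t": time; "q": joint angles; "qd": joint speeds; "tau": joint torques, N m; "tcp_pos": TCP position; "tool_rot": TCP orientation; "force": force on the tool from outside, world axes, zero at the start; "ft_torque": the same for the moment, N m; "finger_gap": opening from 0.0 (shut) to 1.0 (fully open).
Only numpy, scipy, OpenCV 4.12 (cv2) and the standard library are available. Lean on these libraries where they do the work, as an engineer would, in place of code of your own. Each camera call takes 0.05 s, during which the arm holds its last target. There are 200 camera calls.

TASK

The square clay plug is among the small clay balls in the handled pot: tip everything in the pot out into the flat square tray, then stand the empty pot upright on the table again, clear of the tray, and let go of it. Then pick the plug out of the tray and hold it up in the air to the inspection camera, level, its thick round stub pointing straight at the lens, centred on the lens and with the stub's tip about 100 mm in front of it. Finish while still holding it there; leave the balls in the tray, do not bump the camera and do not disturb the other things on the table.

Things in the scene. Friction and masses are not known exactly. Their poses are not given: they have to be found in the camera images.
- pot: Loose aluminium pot with a handle, 0.3 kg. Origin: centre of its underside; z up out of its mouth; the handle sticks out along -x. Flared round wall: outer diameter 84 mm at the base, 124 mm at the rim, 44 mm high; wall 4 mm, base 5 mm. It starts upright on the table, the plug on its floor between the balls. It empties when tipped about the handle's axis, its z 110 degrees from upright.
- pot_handle (a point): Middle of the pot's handle, 122 mm from the pot's axis along its -x and 62 mm above its underside: a level round wooden bar of 16 mm diameter along the pot's x, from 74 to 174 mm off the pot's axis. Being round, it can be gripped square to its length at any angle around it. Axes as the pot's.
- plug_mid (a point): Centre of the square body (34 x 34 x 34 mm) of the loose fired-clay plug, 110 g. Along +x juts its round stub, flat-ended, diameter 22 mm, 15 mm long; along -x a thin round-ended pin, diameter 12 mm, 14 mm long. Poured out it lies on a flat side (seldom propped on a ball), axis 17 mm up, its top 14 mm above the balls' tops: gripped by its upper third across y or z, balls beside it are not in the way.
- plug_stub (a point): Centre of the flat tip of the plug's round stub, 32 mm along x from plug_mid. Axes as plug_mid.
- tray: Fixed flat aluminium tray, 260 x 260 mm outside, low walls: 16 mm high in all, 4 mm thick, floor 4 mm thick. Origin: centre of its underside, on the table; x and y along its sides.
- camera_lens (a point): Centre of the lens glass of the inspection camera: a black box 50 x 60 x 46 mm with a grey lens barrel (38 mm diameter, 26 mm long), clamped on the post of a fixed stand at the table's far side. It looks level along this frame's -x, roughly towards the robot; y is level, z up. Its height varies from 170 to 230 mm. The stub's tip is shown 100 mm out along -x from here.
- ball0_center (a point): Centre of one of the four loose fired-clay balls, diameter 20 mm, 10 g.
- ball1_center (a point): Centre of one of the four loose fired-clay balls, diameter 20 mm, 10 g.
- ball2_center (a point): Centre of one of the four loose fired-clay balls, diameter 20 mm, 10 g.
- ball3_center (a point): Centre of one of the four loose fired-clay balls, diameter 20 mm, 10 g.
- tin0: Closed steel paint tin, diameter 72 mm, 54 mm high; a bystander, leave alone. Origin: centre of its underside.
- tin1: Closed steel paint tin, diameter 72 mm, 54 mm high; a bystander, leave alone. Origin: centre of its underside.
- tape_measure: Tape measure, 65 x 50 x 34 mm; a bystander, leave alone. Origin: centre of its underside.
- tape_roll: Roll of tape, diameter 90 mm, 22 mm high; a bystander, leave alone. Origin: centre of its underside.
- plug: The plug's body; the same frame as plug_mid.
Mind the look-alikes: they are no part of the job. Leave any turquoise look-alike of the pot alone.

How it is judged:
By the outcome, as a careful person would: the job done as asked, in the order asked, and still so for the second after the job is handed in, while the arm keeps its last pose, push and grip.
It also fails if it takes over 64 s, if anything falls off the work surface, if the arm or the gripper's body presses on something with over 40 N, if the wrist force passes 120 N, or if a joint passes its speed limit or range.

## Working session

There is one attempt and no reset: what is moved stays moved. The work goes in short steps, Python scripts to look and compute and a tool call to move; the robot and the scene stay as the last step left them, time stands still between calls to the robot, and variables do not carry over. Pictures are saved under pics/ and viewed, about 8 in all and at most 12, crops included, and the job is handed in when it is done.

Besides the shell and the picture viewer there is one more tool, called in YAML: its name, and indented under it one key for each argument. arm_command: Moves the arm, as the interface text tells. Its arguments: {"type":"object","properties":{"series":{"type":"array"},"jaw":{"type":"number"},"force":{"type":"number"}},"required":["series"]}

```bash
ls; mkdir -p pics; cat > h.py <<'E'
import numpy as np, cv2
from station import status, snapshot, camera_params
def snap(n,f=None):
    im=snapshot(n)
    if f: cv2.imwrite(f'pics/{f}.png',im[:,:,::-1])
    return im
def P(n):
    c=camera_params(n); f=210/np.tan(np.radians(c['fovy'])/2); return c,f,np.array(c['extrinsics'])
def ray(n,u,v):
    c,f,T=P(n); K=np.array([[f,0,c['cx']],[0,f,c['cy']],[0,0,1.]])
    d=np.array([(u-c['cx'])/f,(v-c['cy'])/f]); s=d.copy()
    for _ in range(30): s=d/(1+c['k1']*(s@s))
    return T[:3,3],T[:3,:3]@np.array([s[0],s[1],1])
def onz(n,u,v,z):
    o,d=ray(n,u,v); return o+d*(z-o[2])/d[2]
def two(a,b):
    (o1,d1),(o2,d2)=ray('scene',*a),ray('top',*b)
    s=np.linalg.lstsq(np.c_[d1,-d2],o2-o1,rcond=None)[0]
    p,q=o1+s[0]*d1,o2+s[1]*d2; return (p+q)/2,np.linalg.norm(p-q)
def proj(n,p):
    c,f,T=P(n); q=T[:3,:3].T@(np.asarray(p)-T[:3,3]); s=q[:2]/q[2]; s=s*(1+c['k1']*(s@s)); return np.round([s[0]*f+c['cx'],s[1]*f+c['cy']],1)
E
python3 - <<'E'
from h import *
a=snap('scene','s0'); b=snap('top','t0')
for n in('scene','top'):
    c,f,T=P(n); print(n,f,c['cx'],c['cy'],c['k1'],T.round(3).tolist())
print(status.sense())
E
```

```text
pics
scene 456.3736738663549 287.93863337334494 215.9822815748997 -0.07530747191836785 [[0.613, 0.611, -0.502, 1.052], [0.79, -0.461, 0.404, -0.521], [0.015, -0.644, -0.765, 1.001], [0.0, 0.0, 0.0, 1.0]]
top 518.9083243005067 282.79606633452534 208.11678520874102 -0.1026078610425461 [[-0.079, -0.974, 0.211, 0.173], [-0.997, 0.077, -0.019, -0.062], [0.002, -0.212, -0.977, 1.635], [0.0, 0.0, 0.0, 1.0]]
{'t': 0.1, 'q': array([ 1.02851601e+00,  5.28396748e-01,  1.43377247e+00,  1.66764341e-05,
        1.18139029e+00, -1.78496938e-01]), 'qd': array([-0.00079328, -0.00339023, -0.00140733,  0.00112371, -0.00065176,
       -0.00027766]), 'tau': array([-4.34064277e-04, -4.43304455e+01, -1.78585088e+01, -2.80549066e-04,
        3.90321788e-03, -2.93951837e-05]), 'tcp_pos': array([0.22201404, 0.58355495, 0.23041754]), 'tool_rot': array([-0.40158616,  0.58283358,  0.40102264,  0.58156204]), 'force': array([ 0.1469796 ,  0.85494506, -0.82452905]), 'ft_torque': array([-0.05745607, -0.02593204, -0.03844511]), 'finger_gap': 1.0053272263793898}
```

View pics/s0.png

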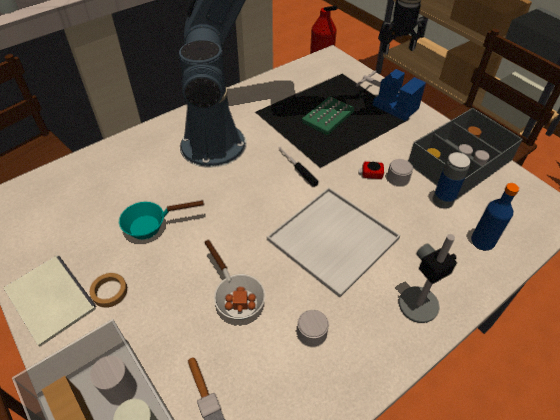

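View pics/t0.png

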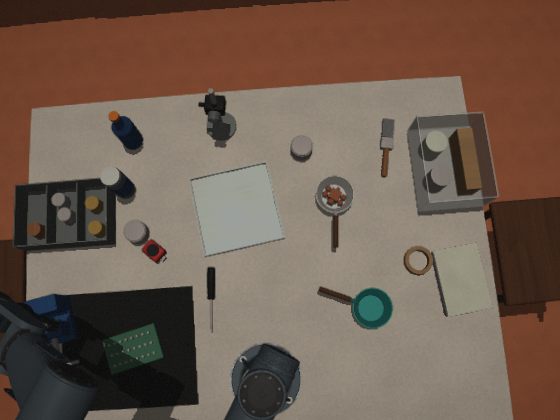

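Aluminium pot with terracotta contents is at top (335,195) and scene (240,297), handle towards the robot. The turquoise look-alike is at top (372,308) and scene (143,221), and is not the one meant. Tray top (237,208); inspection camera top (215,110) and scene (435,262).

The rows keep the tool pointing down, so I can't turn the pot with the wrist. I'll let it pivot in the pads about the jaw axis, levering it against the tray floor. Next is measuring, with one enlarged crop.

```bash
cat > m.py <<'E'
from h import *
a=cv2.imread('pics/s0.png');b=cv2.imread('pics/t0.png')
# crops
r=lambda i,x,y,w,h,s:cv2.resize(i[y:y+h,x:x+w],None,fx=s,fy=s,interpolation=cv2.INTER_CUBIC)
cv2.imwrite('pics/c0.png',np.vstack([np.hstack([r(b,290,170,80,90,3.33),r(b,185,80,80,90,3.33)]) ,np.hstack([r(a,190,235,80,90,3.33),r(a,390,225,80,90,3.33)])])[:600])
# tray corners
g=cv2.cvtColor(b,cv2.COLOR_BGR2HSV)
for n,cs in(('top',[(192,179),(266,164),(284,239),(205,255)]),('scene',[(330,190),(399,238),(340,291),(268,239)])):
    q=np.array([onz(n,u,v,.016) for u,v in cs]);print(n,'tray',q.mean(0).round(4),q[:,:2].round(3).tolist())
# pot handle mask
for n,im,(x,y,w,h) in(('top',b,(325,212,25,42)),('scene',a,(200,236,30,36))):
    c=im[y:y+h,x:x+w].astype(int); m=((c[:,:,2]-c[:,:,0]>25)&(c.sum(2)<330)).astype(np.uint8)
    v,u=np.nonzero(m); pc=np.array([u.mean()+x,v.mean()+y]); 
    print(n,'handle',len(u),pc.round(1),onz(n,*pc,.062).round(4),'ends',u.min()+x,u.max()+x,v.min()+y,v.max()+y)
print('rim centre top',onz('top',334.5,195,.044),'scene',onz('scene',240,296.5,.044))
E
python3 m.py
```

```text
top tray [0.5321 0.0539 0.016 ] [[0.642, 0.193], [0.673, -0.05], [0.422, -0.089], [0.391, 0.162]]
scene tray [0.5418 0.0533 0.016 ] [[0.401, 0.161], [0.651, 0.193], [0.677, -0.047], [0.438, -0.094]]
top handle 119 [335.5 230.4] [ 0.4294 -0.2484  0.062 ] ends 334 337 216 246
scene handle 194 [215.1 254.6] [ 0.4261 -0.2487  0.062 ] ends 205 226 240 269
rim centre top [ 0.54546411 -0.2588369   0.044     ] scene [ 0.55397607 -0.26113904  0.044     ]
```

View pics/c0.png

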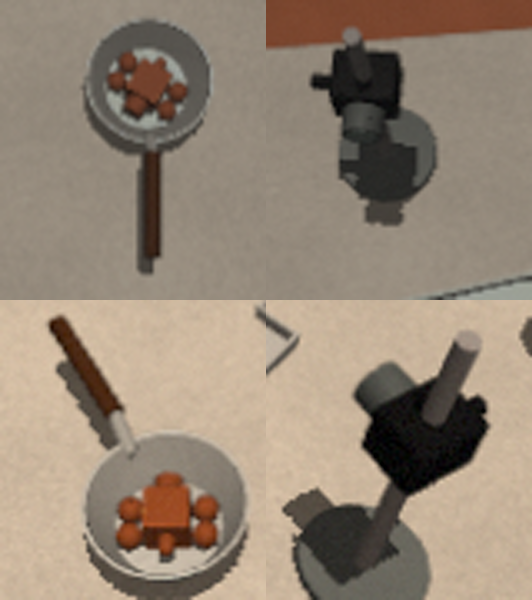

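The crop shows the plug on the pot floor with balls on either side. The pot centre is about (0.549,-0.260) and the handle middle about (0.428,-0.2485). That gives an offset of 121.5 mm against 122 specified. The tray sides measure 245–252 mm (260 specified) with its centre at about (0.537,0.054).

arm_command:
  series:
    - [[0,0,0,-0.135],[0,0,0,-0.135],[0,-34,-45,0],[0,-34,-45,0],[0,-34,-45,0],[0,-34,-45,0],[0,-34,-45,0],[0,-34,-45,0],[0,-34,-45,0],[0,-34,-45,0]]
  jaw: 100

```text
t: 1.1
tcp_pos: [0.433, 0.2419, 0.2311]
tool_rot: [-0.476, 0.523, 0.476, 0.523]
force: [0.7, 0.8, -0.2]
finger_gap: 0.997
```

arm_command:
  series:
    - [[0,1,-45,0],[0,1,-45,0],[0,1,-45,0],[0,1,-45,0],[0,1,-45,0],[5,1,-45,0],[5,1,-45,0],[10,1,-45,0],[20,1,-45,0],[20,0,-45,0]]

```text
t: 2.1
tcp_pos: [0.381, -0.2053, 0.1709]
tool_rot: [-0.476, 0.523, 0.476, 0.523]
force: [0.7, -0.1, 0.5]
finger_gap: 1.002
```

```bash
cat >> h.py <<'E'
from scipy.spatial.transform import Rotation as R
def go(p,yaw=None):
    s=status.sense(); M=R.from_quat(s['tool_rot']).as_matrix(); y0=np.degrees(np.arctan2(M[1,2],M[0,2]))
    print('t',round(s['t'],2),'tcp',s['tcp_pos'].round(4),'yaw',y0.round(2),'xax',M[:,0].round(3),'gap',round(s['finger_gap'],3),'F',s['force'].round(1))
    if yaw is not None:
        print('turn',np.radians(y0-yaw).round(3)); M=M@R.from_rotvec([np.radians(y0-yaw),0,0]).as_matrix()
    print('shift mm',(1000*M.T@(np.asarray(p)-s['tcp_pos'])).round(1))
E
python3 - <<'E'
from h import *
snap('top','t1');
go([.4097,-.2467,.043],84.6)
print(two((425.7,251.4),(213.5,117)))
E
```

```text
t 2.15 tcp [ 0.3814 -0.2121  0.1687] yaw 84.4 xax [ 0.    -0.004 -1.   ] gap 1.001 F [ 0.9 -3.9 -0.9]
turn -0.004
shift mm [125.8 -31.3 -31.3]
(array([0.78125358, 0.09463942, 0.1807443 ]), np.float64(0.00045395095256149464))
```

arm_command:
  series:
    - [[0,-10,-10,0],[0,-10,-10,0],[20,-11,-11,0],[30,0,0,0],[30,0,0,0],[25,0,0,0],[15,0,0,0],[6,0,0,0],[0,0,0,0]]

```text
t: 3.05
tcp_pos: [0.4091, -0.2367, 0.0446]
tool_rot: [-0.475, 0.523, 0.477, 0.523]
force: [-0.1, -0.1, 0.0]
finger_gap: 1.0
```

arm_command:
  series:
    - [[0,0,0,0],[0,0,0,0],[0,0,0,0],[0,0,0,0],[0,0,0,0],[0,0,0,0],[0,0,0,0],[0,0,0,0]]
  jaw: 0
  force: 120

```text
t: 3.85
tcp_pos: [0.4099, -0.238, 0.0456]
tool_rot: [-0.477, 0.523, 0.475, 0.523]
force: [-0.4, -2.5, 2.7]
finger_gap: 0.145
```

arm_command:
  series:
    - [[-5,0,0,0],[-5,0,0,0],[-5,0,0,0],[-5,0,0,0],[0,0,0,0]]

```text
t: 4.35
tcp_pos: [0.4092, -0.2369, 0.0658]
tool_rot: [-0.476, 0.523, 0.476, 0.523]
force: [-0.1, -0.1, -5.2]
finger_gap: 0.146
```

```bash
python3 - <<'E'
from h import *
a=snap('scene');b=snap('top')
r=lambda i,x,y,w,h,s:cv2.resize(i[y:y+h,x:x+w],None,fx=s,fy=s,interpolation=cv2.INTER_CUBIC)
cv2.imwrite('pics/p2.png',np.hstack([r(a,150,200,140,150,2.8),r(b,270,150,140,150,2.8)])[:,:,::-1])
go([.41,-.247,.1])
E
```

```text
t 4.45 tcp [ 0.4092 -0.2369  0.0654] yaw 84.64 xax [-0.  0. -1.] gap 0.144 F [ 1.1  0.  -4.3]
shift mm [-34.6  -1.7  -9.9]
```

View pics/p2.png

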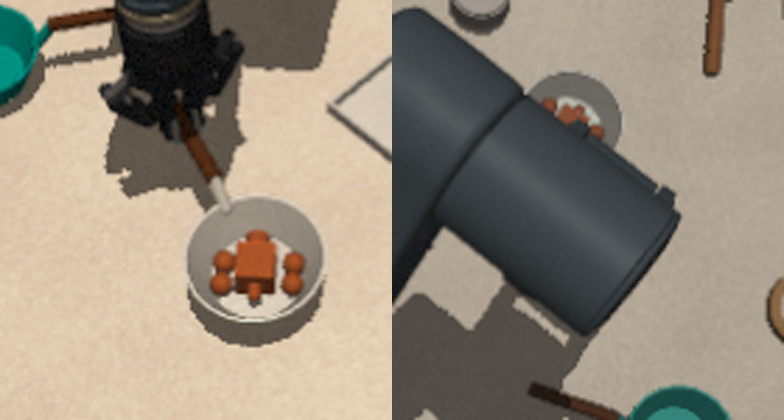

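The pot is held level, with the contents undisturbed and 5 N at the wrist. I'll carry it over to the tray.

arm_command:
  series:
    - [[-15,0,0,0],[-20,0,0,0],[-20,0,10,0],[-5,-5,20,0],[0,-5,30,0],[0,-5,35,0],[0,-6,40,0],[0,-6,40,0],[0,-6,36,0],[0,-5,30,0]]

```text
t: 5.45
tcp_pos: [0.4691, 0.0014, 0.125]
tool_rot: [-0.476, 0.523, 0.477, 0.522]
force: [-0.1, -0.4, -4.8]
finger_gap: 0.144
```

arm_command:
  series:
    - [[0,0,0,0.1],[0,0,0,0.14],[0,0,0,0.14],[0,0,0,0.14],[0,0,0,0.14],[0,0,0,0.14],[0,0,0,0.14],[0,0,0,0.14],[0,0,0,0.14],[0,0,0,0.13]]

```text
t: 6.45
tcp_pos: [0.4696, -0.0004, 0.125]
tool_rot: [-0.042, 0.706, 0.043, 0.706]
force: [-1.0, -1.3, -4.0]
finger_gap: 0.145
```

arm_command:
  series:
    - [[0,15,5,0],[0,30,8,0],[0,35,10,0],[0,40,12,0],[0,40,12,0],[0,35,10,0],[0,30,8,0],[0,20,5,0],[0,10,3,0],[0,0,0,0]]

```text
t: 7.45
tcp_pos: [0.51, 0.2626, 0.125]
tool_rot: [-0.045, 0.705, 0.046, 0.706]
force: [-0.1, 0.4, -4.9]
finger_gap: 0.146
```

```bash
python3 - <<'E'
from h import *
a=snap('scene','s3');b=snap('top')
r=lambda i,x,y,w,h,s:cv2.resize(i[y:y+h,x:x+w],None,fx=s,fy=s,interpolation=cv2.INTER_CUBIC)
cv2.imwrite('pics/p3.png',np.hstack([r(a,230,100,200,210,2),r(b,120,100,200,210,2)])[:,:,::-1])
go([.510,.262,.0496],7.3)
E
```

```text
t 7.55 tcp [0.5094 0.2606 0.1249] yaw 7.25 xax [-0.001 -0.    -1.   ] gap 0.145 F [-0.3 -1.3 -3.1]
turn -0.001
shift mm [75.3  1.3  0.8]
```

View pics/p3.png

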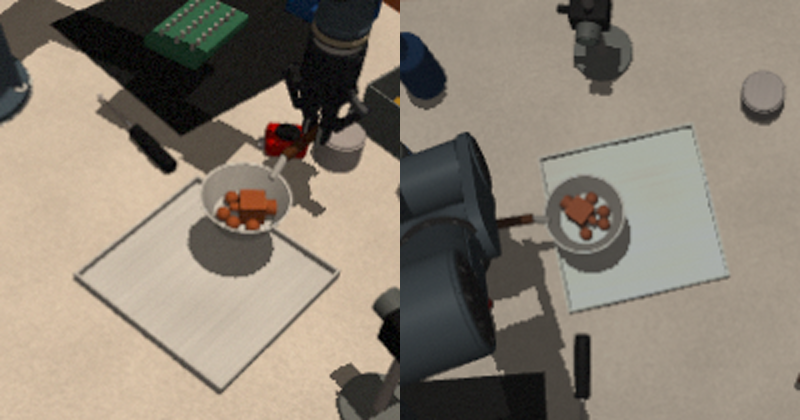

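```bash
python3 - <<'E'
from h import *
print('tin',onz('top',136,230,.054),onz('scene',400,168,.054),'tape',onz('top',154,251,.034),onz('scene',373,170,.034))
print('pot rim',onz('top',212.5,206.5,.128),onz('scene',353.5,199,.128))
E
```

```text
tin [0.48044044 0.36885501 0.054     ] [0.48487155 0.36391267 0.054     ] tape [0.41335954 0.31892328 0.034     ] [0.42914256 0.3089956  0.034     ]
pot rim [0.51937765 0.11731718 0.128     ] [0.53634352 0.11098436 0.128     ]
```

arm_command:
  series:
    - [[15,0,0,0],[20,0,0,0],[20,0,0,0],[12,0,0,0],[7,0,0,0],[0,0,0,0]]

```text
t: 8.15
tcp_pos: [0.5097, 0.2605, 0.051]
tool_rot: [-0.045, 0.706, 0.044, 0.705]
force: [-1.3, -1.1, -0.8]
finger_gap: 0.149
```

arm_command:
  series:
    - [[0,0,0,0],[0,0,0,0],[0,0,0,0]]
  force: 20

```text
t: 8.45
tcp_pos: [0.5103, 0.2616, 0.0521]
tool_rot: [-0.045, 0.705, 0.045, 0.706]
force: [-0.5, 0.3, -1.2]
finger_gap: 0.143
```

arm_command:
  series:
    - [[-10,-4,0,0],[-10,-4,0,0],[-10,-4,0,0],[-10,-4,0,0],[-10,-5,0,0],[0,0,0,0]]

```text
t: 9.05
tcp_pos: [0.5139, 0.24, 0.1032]
tool_rot: [-0.045, 0.704, 0.045, 0.707]
force: [-0.6, 1.2, -3.2]
finger_gap: 0.144
```

```bash
python3 - <<'E'
from h import *
a=snap('scene','s4')
cv2.imwrite('pics/p4.png',cv2.resize(a[100:310,230:430],None,fx=2,fy=2)[:,:,::-1])
go([.510,.262,.0496])
E
```

```text
t 9.1 tcp [0.5134 0.2403 0.1024] yaw 7.23 xax [ 0.002  0.001 -1.   ] gap 0.148 F [-0.5  0.2 -4.1]
shift mm [52.8 21.9 -0.8]
```

View pics/p4.png

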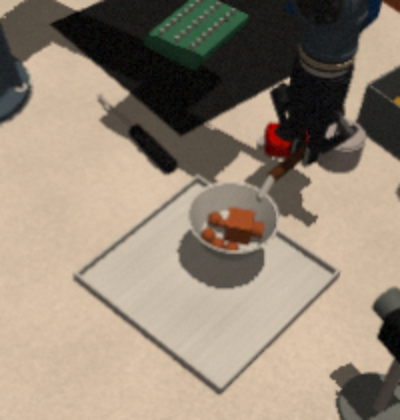

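```bash
cat >> h.py <<'E'
def ft():
    s=status.sense(); print('t',round(s['t'],2),'tcp',s['tcp_pos'].round(4),'F',s['force'].round(1),'T',s['ft_torque'].round(3),'gap',round(s['finger_gap'],3))
E
python3 -c "
from h import *
ft()"
```

```text
t 9.1 tcp [0.5134 0.2403 0.1024] F [-0.5  0.2 -4.1] T [0.654 0.041 0.043] gap 0.148
```

arm_command:
  series:
    - [[-40,0,0,0],[-25,0,0,0],[-12,0,0,0],[-5,0,0,0],[0,0,0,0]]

```text
t: 9.6
tcp_pos: [0.5121, 0.2406, 0.183]
tool_rot: [-0.045, 0.706, 0.045, 0.705]
force: [0.8, -0.4, -4.4]
finger_gap: 0.14
```

```bash
python3 -c "
from h import *
ft()
a=snap('scene','s5')
cv2.imwrite('pics/p5.png',cv2.resize(a[100:310,230:430],None,fx=2,fy=2)[:,:,::-1])
"
```

```text
t 9.6 tcp [0.5121 0.2406 0.183 ] F [ 0.8 -0.4 -4.4] T [0.546 0.029 0.009] gap 0.14
```

View pics/p5.png

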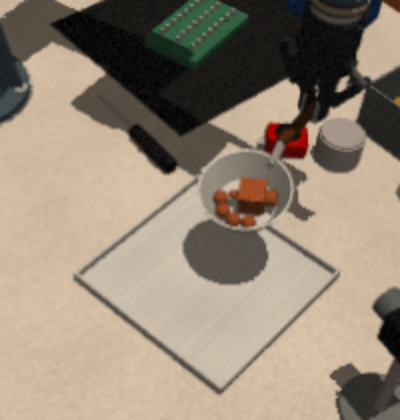

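Lifted with the 20 N grip, the pot droops only about 20°: the wrist moment fell from 0.65 to 0.55 Nm. I'll set it down in the tray and regrip at the very end of the handle, where the pad contact is shorter and the lever longer.

arm_command:
  series:
    - [[20,10,0,0],[30,12,0,0],[30,0,0,0],[20,0,0,0],[10,0,0,0],[8,0,0,0],[6,0,0,0],[5,0,0,0],[3,0,0,0],[0,0,0,0]]

```text
t: 10.65
tcp_pos: [0.5087, 0.2617, 0.051]
tool_rot: [-0.045, 0.707, 0.044, 0.705]
force: [-1.3, 0.5, 0.4]
finger_gap: 0.144
```

arm_command:
  series:
    - [[0,0,0,0],[0,0,0,0],[0,0,0,0],[0,8,0,0],[0,10,0,0],[0,8,0,0],[0,2,0,0],[0,0,0,0]]
  jaw: 35

```text
t: 11.45
tcp_pos: [0.506, 0.2909, 0.0513]
tool_rot: [-0.045, 0.706, 0.045, 0.706]
force: [0.1, -0.7, -0.5]
finger_gap: 0.352
```

arm_command:
  series:
    - [[0,0,0,0],[0,0,0,0],[0,0,0,0],[0,0,0,0],[0,0,0,0]]
  jaw: 0
  force: 20

```text
t: 11.95
tcp_pos: [0.5062, 0.2902, 0.0513]
tool_rot: [-0.045, 0.706, 0.045, 0.706]
force: [-0.9, 2.5, 0.3]
finger_gap: 0.174
```

```bash
python3 -c "
from h import *
ft()
a=snap('scene','s6')"
```

```text
t 11.95 tcp [0.5062 0.2902 0.0513] F [-0.9  2.5  0.3] T [ 0.378  0.126 -0.078] gap 0.174
```

arm_command:
  series:
    - [[0,0,0,0],[0,0,0,0],[-12,-4,0,0],[-13,-5,0,0],[-13,-6,0,0],[-13,-8,0,0],[-12,-8,0,0],[-12,-9,0,0],[-11,-9,0,0],[-11,-10,0,0]]

```text
t: 13.0
tcp_pos: [0.5138, 0.2305, 0.1493]
tool_rot: [-0.045, 0.706, 0.045, 0.706]
force: [0.4, 0.3, -3.0]
finger_gap: 0.169
```

```bash
python3 -c "
from h import *
ft()
a=snap('scene','s7')
cv2.imwrite('pics/p7.png',cv2.resize(a[100:310,230:430],None,fx=2,fy=2)[:,:,::-1])
"
```

```text
t 13.0 tcp [0.5138 0.2305 0.1493] F [ 0.4  0.3 -3. ] T [ 0.048 -0.097  0.028] gap 0.169
```

View pics/p7.png

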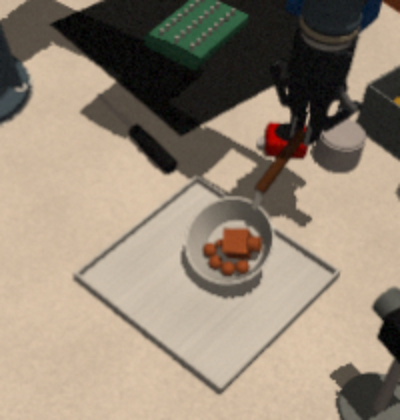

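arm_command:
  series:
    - [[-10,-12,0,0],[-9,-12,0,0],[-8,-12,0,0],[-7,-12,0,0],[-6,-15,0,0],[-6,-15,0,0],[-5,-15,0,0],[-4,-15,0,0],[-2,-14,0,0],[0,0,0,0]]

```text
t: 14.05
tcp_pos: [0.5309, 0.1084, 0.2068]
tool_rot: [-0.044, 0.704, 0.044, 0.707]
force: [0.4, 2.8, 8.1]
finger_gap: 0.169
```

```bash
python3 -c "
from h import *
ft()
a=snap('scene','s8')
cv2.imwrite('pics/p8.png',cv2.resize(a[100:310,230:430],None,fx=2,fy=2)[:,:,::-1])
"
```

```text
t 14.05 tcp [0.5309 0.1084 0.2068] F [0.4 2.8 8.1] T [ 0.601 -0.198 -0.032] gap 0.169
```

View pics/p8.png

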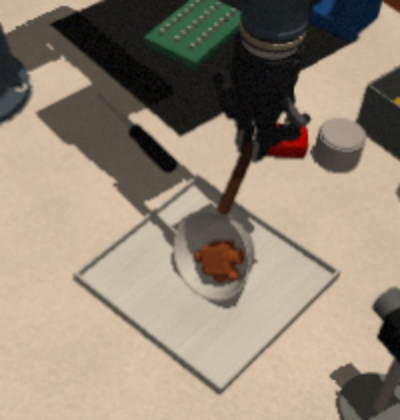

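The pot now lies tipped about 60° on its wall in the tray, at view (215,260), with the contents still inside. I'll keep levering over the rim.

arm_command:
  series:
    - [[-4,-13,0,0],[-3,-13,0,0],[-2,-13,0,0],[-1,-13,0,0],[0,-13,0,0],[0,-13,0,0],[0,-13,0,0],[1,-13,0,0],[0,0,0,0]]

```text
t: 15.0
tcp_pos: [0.5444, 0.0043, 0.2162]
tool_rot: [-0.045, 0.704, 0.043, 0.707]
force: [1.1, -0.7, 11.6]
finger_gap: 0.17
```

```bash
python3 -c "
from h import *
ft()
a=snap('scene','s9')
m=(a[:,:,0].astype(int)-a[:,:,2]>60)&(a[:,:,0]>110);m=m[180:300,265:402]
v,u=np.nonzero(m);print(len(u),u.mean()+265,v.mean()+180)
"
```

```text
t 15.0 tcp [0.5444 0.0043 0.2162] F [ 1.1 -0.7 11.6] T [ 0.324 -0.166 -0.039] gap 0.17
143 319.4825174825175 250.03496503496504
```

Pressing at 11.6 N, it should now be near 90°. Lean it on to about 115°.

arm_command:
  series:
    - [[1,-13,0,0],[2,-13,0,0],[2,-13,0,0],[3,-13,0,0],[4,-13,0,0],[5,-13,0,0],[6,-12,0,0],[7,-12,0,0],[0,0,0,0]]

```text
t: 15.95
tcp_pos: [0.5553, -0.0958, 0.1833]
tool_rot: [-0.045, 0.706, 0.044, 0.705]
force: [0.5, -1.7, 3.0]
finger_gap: 0.168
```

```bash
python3 -c "
from h import *
ft()
a=snap('scene','s10');b=snap('top')
cv2.imwrite('pics/p10.png',np.hstack([cv2.resize(a[100:310,230:430],None,fx=2,fy=2),cv2.resize(b[100:310,150:350],None,fx=2,fy=2)])[:,:,::-1])
"
```

```text
t 15.95 tcp [ 0.5553 -0.0958  0.1833] F [ 0.5 -1.7  3. ] T [ 0.121 -0.239 -0.126] gap 0.168
```

View pics/p10.png

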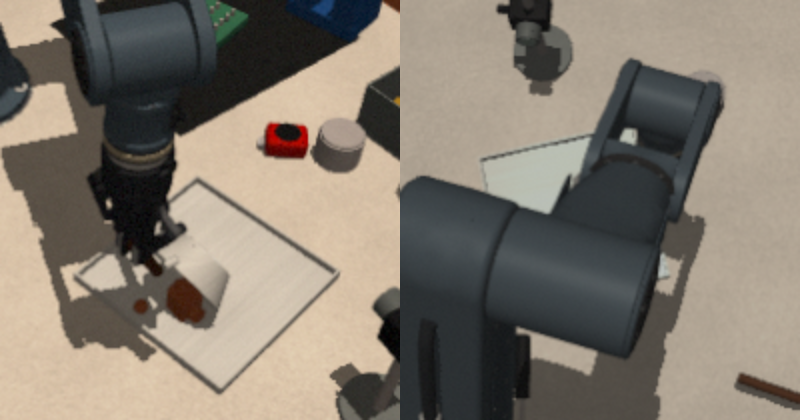

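The pot is tipped past 90° and the contents are spilling at view (140–200,300), inside the tray. I'll tighten the grip to lock the angle, then lift and draw back.

arm_command:
  series:
    - [[0,0,0,0],[0,0,0,0],[-4,0,0,0],[-6,0,0,0],[-8,0,0,0],[-8,0,0,0],[-10,0,0,0],[-15,0,0,0],[-20,0,0,0],[0,0,0,0]]
  force: 120

```text
t: 17.05
tcp_pos: [0.5574, -0.0945, 0.2587]
tool_rot: [-0.046, 0.703, 0.044, 0.708]
force: [1.3, -0.6, -2.0]
finger_gap: 0.14
```

```bash
cat >> h.py <<'E'
def blobs(n,f=None,box=(180,300,265,402)):
    a=snap(n,f).astype(int); m=((a[:,:,0]-a[:,:,2]>45)&(a[:,:,0]>1.6*a[:,:,2])&(a[:,:,0]>70)).astype(np.uint8)
    y0,y1,x0,x1=box; z=np.zeros_like(m); z[y0:y1,x0:x1]=m[y0:y1,x0:x1]
    k,_,st,c=cv2.connectedComponentsWithStats(z)
    for s,q in zip(st[1:],c[1:]):
        if s[4]>8: print(n,s.tolist(),q.round(1),onz(n,*q,.018).round(3))
    return z
E
python3 -c "
from h import *
ft()
blobs('scene','s11')
"
```

```text
t 17.05 tcp [ 0.5574 -0.0945  0.2587] F [ 1.3 -0.6 -2. ] T [-0.386 -0.093 -0.051] gap 0.14
scene [299, 244, 4, 5, 15] [300.7 246.3] [ 0.511 -0.04   0.018]
scene [317, 245, 8, 6, 17] [320.6 248.1] [ 0.548 -0.001  0.018]
scene [310, 247, 19, 13, 75] [319.  253.2] [ 0.558 -0.015  0.018]
scene [329, 248, 4, 5, 14] [330.5 250. ] [0.569 0.016 0.018]
scene [298, 251, 5, 5, 16] [299.9 253.1] [ 0.527 -0.055  0.018]
```

arm_command:
  series:
    - [[-20,0,0,0],[-20,0,0,0],[-15,0,0,0],[-5,0,0,0],[0,0,0,0]]

```text
t: 17.6
tcp_pos: [0.5552, -0.0938, 0.3151]
tool_rot: [-0.045, 0.706, 0.045, 0.706]
force: [0.6, 0.4, -2.7]
finger_gap: 0.148
```

arm_command:
  series:
    - [[0,0,0,0],[0,0,0,0],[0,0,0,0],[0,0,0,0],[0,0,0,0],[0,0,0,0]]
  force: 20

```text
t: 18.2
tcp_pos: [0.5552, -0.0937, 0.3152]
tool_rot: [-0.045, 0.706, 0.045, 0.706]
force: [-0.1, 0.5, -2.7]
finger_gap: 0.143
```

```bash
python3 -c "
from h import *
ft()
blobs('scene','s12')
print('tin1',onz('top',302,146,.054),onz('scene',313,323,.054))
"
```

```text
t 18.2 tcp [ 0.5552 -0.0937  0.3152] F [-0.1  0.5 -2.7] T [-0.317 -0.033 -0.011] gap 0.143
scene [299, 245, 5, 4, 13] [300.5 246.2] [ 0.511 -0.04   0.018]
scene [321, 245, 6, 4, 12] [322.7 246.8] [0.548 0.006 0.018]
scene [309, 247, 21, 15, 114] [319.5 253.4] [ 0.559 -0.015  0.018]
scene [332, 249, 5, 6, 21] [334.5 251.5] [0.579 0.021 0.018]
scene [298, 252, 5, 4, 16] [300.  253.4] [ 0.528 -0.056  0.018]
tin1 [ 0.71222127 -0.16999039  0.054     ] [ 0.71681605 -0.17045608  0.054     ]
```

The pot weighs 2.7 N, so it is empty, but it is stuck at about 114°. I'll hook its rim behind the outside of the tray's wall, away from the balls, to swing it back below 90°.

arm_command:
  series:
    - [[0,-15,-10,0],[0,-22,-16,0],[0,-25,-18,0],[0,-25,-18,0],[0,-18,-12,0],[20,0,0,0],[30,0,0,0],[30,0,0,0],[25,0,0,0],[0,0,0,0]]

```text
t: 19.25
tcp_pos: [0.493, -0.206, 0.2072]
tool_rot: [-0.043, 0.708, 0.046, 0.703]
force: [-0.8, 0.9, -3.0]
finger_gap: 0.143
```

arm_command:
  series:
    - [[8,0,0,0],[6,0,0,0],[4,0,0,0],[0,0,0,0]]

```text
t: 19.65
tcp_pos: [0.4952, -0.2073, 0.1925]
tool_rot: [-0.045, 0.706, 0.045, 0.706]
force: [0.9, 0.7, -2.9]
finger_gap: 0.141
```

```bash
python3 -c "
from h import *
ft()
a=snap('scene','s13')
cv2.imwrite('pics/p13.png',cv2.resize(a[160:360,210:430],None,fx=3,fy=3)[:,:,::-1])
"
```

```text
t 19.65 tcp [ 0.4952 -0.2073  0.1925] F [ 0.9  0.7 -2.9] T [-0.199 -0.006 -0.007] gap 0.141
```

View pics/p13.png

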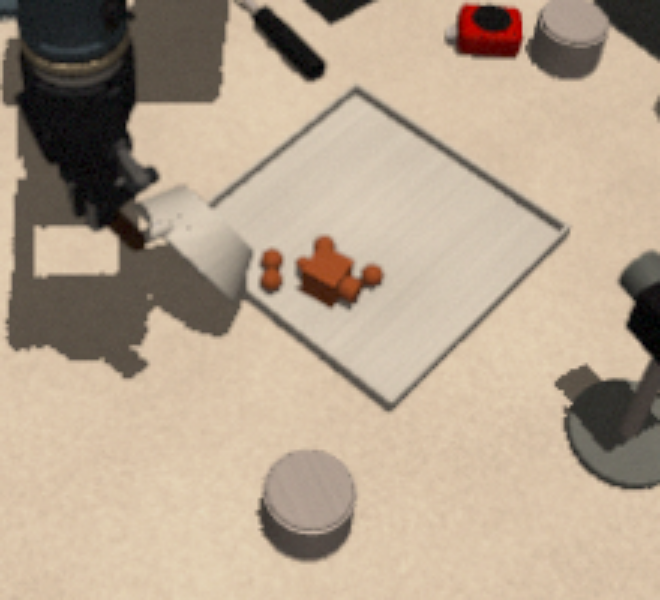

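The picture shows all contents in the tray. The plug body is at crop (325,275), its stub towards the lower right at about (349,288), its pin at (300,263), and four balls lie around it. The pot is empty and now at about 99°, so I'll carry it to the free spot where it first stood and lever it upright.

arm_command:
  series:
    - [[-25,0,0,0],[-30,0,0,0],[-15,0,0,-0.1],[0,0,0,-0.14],[0,0,0,-0.14],[0,0,0,-0.14],[0,0,0,-0.14],[0,0,0,-0.14],[0,0,0,-0.14],[0,0,0,-0.14]]

```text
t: 20.7
tcp_pos: [0.4955, -0.2072, 0.263]
tool_rot: [-0.403, 0.581, 0.402, 0.581]
force: [-0.5, -0.4, -3.2]
finger_gap: 0.14
```

arm_command:
  series:
    - [[0,0,0,-0.14],[0,0,0,-0.13],[0,-15,-6,0],[0,-25,-10,0],[0,-30,-12,0],[0,-30,-12,0],[0,-22,-10,0],[0,-10,-5,0],[0,0,0,0]]

```text
t: 21.6
tcp_pos: [0.623, -0.2752, 0.2623]
tool_rot: [-0.477, 0.523, 0.475, 0.523]
force: [-0.8, -0.1, -3.8]
finger_gap: 0.141
```

```bash
python3 -c "
from h import *
ft()
go([.635,-.265,.21],84.6)
blobs('scene','s14');blobs('top','t14',(160,260,185,290))
"
```

```text
t 21.6 tcp [ 0.623  -0.2752  0.2623] F [-0.8 -0.1 -3.8] T [-0.051 -0.282 -0.04 ] gap 0.141
t 21.6 tcp [ 0.623  -0.2752  0.2623] yaw 84.61 xax [ 0.002 -0.001 -1.   ] gap 0.141 F [-0.8 -0.1 -3.8]
turn 0.0
shift mm [ 52.3 -10.9  11.4]
scene [309, 239, 28, 23, 321] [320.8 250.8] [ 0.555 -0.006  0.018]
scene [297, 243, 7, 14, 74] [300.1 249.6] [ 0.519 -0.048  0.018]
```

arm_command:
  series:
    - [[15,0,0,0],[15,0,0,0],[10,0,0,0],[5,0,0,0],[5,0,0,0],[0,0,0,0]]

```text
t: 22.3
tcp_pos: [0.6211, -0.2742, 0.212]
tool_rot: [-0.476, 0.523, 0.476, 0.523]
force: [-0.6, 0.1, -2.8]
finger_gap: 0.139
```

arm_command:
  series:
    - [[3,0,0,0],[3,0,0,0],[0,0,0,0]]

```text
t: 22.6
tcp_pos: [0.6213, -0.2743, 0.206]
tool_rot: [-0.476, 0.523, 0.476, 0.523]
force: [0.9, -0.3, -2.7]
finger_gap: 0.143
```

arm_command:
  series:
    - [[3,0,0,0],[3,0,0,0],[0,0,0,0]]

```text
t: 22.9
tcp_pos: [0.6211, -0.2742, 0.1997]
tool_rot: [-0.476, 0.523, 0.476, 0.523]
force: [-0.3, 0.2, -3.2]
finger_gap: 0.14
```

```bash
python3 -c "
from h import *
ft()"
```

```text
t 22.9 tcp [ 0.6211 -0.2742  0.1997] F [-0.3  0.2 -3.2] T [-0.019 -0.208 -0.045] gap 0.14
```

arm_command:
  series:
    - [[3,0,0,0],[3,0,0,0],[0,0,0,0]]

```text
t: 23.2
tcp_pos: [0.6211, -0.2742, 0.1936]
tool_rot: [-0.476, 0.523, 0.476, 0.523]
force: [-0.7, -0.2, -2.5]
finger_gap: 0.138
```

arm_command:
  series:
    - [[3,0,0,0],[3,0,0,0],[0,0,0,0]]

```text
t: 23.5
tcp_pos: [0.6211, -0.2742, 0.1877]
tool_rot: [-0.476, 0.523, 0.476, 0.523]
force: [-0.8, 0.4, -2.4]
finger_gap: 0.146
```

arm_command:
  series:
    - [[3,0,0,0],[3,0,0,0],[0,0,0,0]]

```text
t: 23.8
tcp_pos: [0.6233, -0.275, 0.1839]
tool_rot: [-0.478, 0.522, 0.474, 0.524]
force: [3.2, 0.4, 3.1]
finger_gap: 0.143
```

arm_command:
  series:
    - [[-3,10,0,0],[-4,10,0,0],[-4,10,0,0],[-3,10,0,0],[0,0,0,0]]

```text
t: 24.3
tcp_pos: [0.5794, -0.2701, 0.1963]
tool_rot: [-0.475, 0.523, 0.477, 0.523]
force: [0.2, -1.0, -3.9]
finger_gap: 0.139
```

```bash
python3 -c "
from h import *
ft()"
```

```text
t 24.3 tcp [ 0.5794 -0.2701  0.1963] F [ 0.2 -1.  -3.9] T [-0.014 -0.316 -0.068] gap 0.139
```

arm_command:
  series:
    - [[-45,10,0,0],[-30,0,0,0],[-10,-5,0,0],[25,-5,0,0],[30,0,0,0],[-45,20,0,0],[-30,0,0,0],[-10,-10,0,0],[0,-10,0,0],[0,0,0,0]]

```text
t: 25.3
tcp_pos: [0.5827, -0.2705, 0.3098]
tool_rot: [-0.476, 0.523, 0.476, 0.523]
force: [-0.6, 0.3, -2.4]
finger_gap: 0.139
```

```bash
python3 -c "
from h import *
ft()"
```

```text
t 25.3 tcp [ 0.5827 -0.2705  0.3098] F [-0.6  0.3 -2.4] T [-0.015 -0.232 -0.003] gap 0.139
```

arm_command:
  series:
    - [[40,0,0,0],[45,0,0,0],[-50,20,0,0],[-30,10,0,0],[40,-15,0,0],[45,-15,0,0],[-50,20,0,0],[-30,10,0,0],[-10,-10,0,0],[0,-10,0,0]]

```text
t: 26.3
tcp_pos: [0.575, -0.2703, 0.3036]
tool_rot: [-0.476, 0.523, 0.476, 0.523]
force: [0.3, 0.1, -2.8]
finger_gap: 0.142
```

arm_command:
  series:
    - [[0,0,0,0],[0,0,0,0]]

```text
t: 26.5
tcp_pos: [0.5734, -0.269, 0.3025]
tool_rot: [-0.475, 0.523, 0.478, 0.522]
force: [-0.5, 0.7, -2.3]
finger_gap: 0.145
```

```bash
python3 -c "
from h import *
ft()
a=snap('scene','s15'); b=snap('top','t15')
# red wood handle pixels near gripper
"
```

```text
t 26.5 tcp [ 0.5734 -0.269   0.3025] F [-0.5  0.7 -2.3] T [-0.022 -0.163 -0.03 ] gap 0.145
```

arm_command:
  series:
    - [[5,-5,0,0],[10,-10,0,0],[12,-13,0,0],[12,-13,0,0],[12,-11,0,0],[12,-8,0,0],[10,-4,0,0],[8,2,0,0],[5,4,0,0],[4,4,0,0]]

```text
t: 27.6
tcp_pos: [0.6274, -0.2749, 0.2138]
tool_rot: [-0.476, 0.523, 0.476, 0.523]
force: [0.5, -0.2, -3.0]
finger_gap: 0.141
```

arm_command:
  series:
    - [[3,6,0,0],[3,6,0,0]]

```text
t: 27.8
tcp_pos: [0.6156, -0.274, 0.2086]
tool_rot: [-0.476, 0.523, 0.476, 0.523]
force: [-0.2, 0.0, -1.9]
finger_gap: 0.141
```

arm_command:
  series:
    - [[3,6,0,0],[3,6,0,0]]

```text
t: 28.0
tcp_pos: [0.6084, -0.2742, 0.207]
tool_rot: [-0.48, 0.521, 0.471, 0.526]
force: [4.9, 1.8, 18.6]
finger_gap: 0.143
```

arm_command:
  series:
    - [[-1,8,0,0],[-1,10,0,0],[0,10,0,0]]

```text
t: 28.3
tcp_pos: [0.583, -0.2733, 0.2116]
tool_rot: [-0.483, 0.52, 0.468, 0.526]
force: [4.7, -0.3, 18.5]
finger_gap: 0.142
```

```bash
python3 -c "
from h import *
ft()"
```

```text
t 28.3 tcp [ 0.583  -0.2733  0.2116] F [ 4.7 -0.3 18.5] T [ 0.007 -1.532 -0.061] gap 0.142
```

arm_command:
  series:
    - [[-3,10,0,0],[-2,10,0,0],[0,10,0,0],[0,10,0,0]]

```text
t: 28.7
tcp_pos: [0.5402, -0.2684, 0.2136]
tool_rot: [-0.48, 0.521, 0.471, 0.525]
force: [3.3, 1.0, 12.6]
finger_gap: 0.147
```

```bash
python3 -c "
from h import *
ft();snap('scene','s16')"
```

```text
t 28.7 tcp [ 0.5402 -0.2684  0.2136] F [ 3.3  1.  12.6] T [ 0.174 -1.482 -0.005] gap 0.147
```

arm_command:
  series:
    - [[1,10,0,0],[2,10,0,0],[3,10,0,0],[1,11,0,0],[2,11,0,0]]

```text
t: 29.25
tcp_pos: [0.4881, -0.2643, 0.2069]
tool_rot: [-0.481, 0.522, 0.471, 0.524]
force: [-1.2, 2.4, 26.8]
finger_gap: 0.144
```

```bash
python3 -c "
from h import *
ft()"
```

```text
t 29.25 tcp [ 0.4881 -0.2643  0.2069] F [-1.2  2.4 26.8] T [ 0.496 -0.935 -0.015] gap 0.144
```

arm_command:
  series:
    - [[-2,12,0,0],[2,12,0,0],[4,12,0,0],[5,12,0,0],[6,12,0,0],[6,12,0,0]]

```text
t: 29.85
tcp_pos: [0.4127, -0.2559, 0.1834]
tool_rot: [-0.478, 0.523, 0.475, 0.522]
force: [-9.6, 2.7, 35.8]
finger_gap: 0.14
```

```bash
python3 -c "
from h import *
ft()"
```

```text
t 29.85 tcp [ 0.4127 -0.2559  0.1834] F [-9.6  2.7 35.8] T [0.328 0.592 0.049] gap 0.14
```

arm_command:
  series:
    - [[6,11,0,0],[9,11,0,0],[10,12,0,0],[10,11,0,0]]

```text
t: 30.25
tcp_pos: [0.3661, -0.2502, 0.1453]
tool_rot: [-0.476, 0.523, 0.477, 0.522]
force: [-7.4, 2.8, 15.5]
finger_gap: 0.15
```

```bash
python3 -c "
from h import *
ft()"
```

```text
t 30.25 tcp [ 0.3661 -0.2502  0.1453] F [-7.4  2.8 15.5] T [0.418 0.132 0.121] gap 0.15
```

arm_command:
  series:
    - [[11,9,0,0],[11,9,0,0],[12,9,0,0],[12,8,0,0],[12,6,0,0],[12,5,0,0]]

```text
t: 30.85
tcp_pos: [0.3195, -0.2432, 0.0738]
tool_rot: [-0.474, 0.522, 0.479, 0.523]
force: [-2.2, 3.3, 3.4]
finger_gap: 0.148
```

```bash
python3 -c "
from h import *
ft()"
```

```text
t 30.85 tcp [ 0.3195 -0.2432  0.0738] F [-2.2  3.3  3.4] T [ 0.79  -0.355  0.438] gap 0.148
```

```bash
python3 -c "
from h import *
for p in [(320,290),(354,302)]: print(onz('top',*p,.062))
print(onz('scene',204,204,.062),onz('scene',168,211,.062),onz('top',372,308,.044))
a=snap('scene','s17');b=snap('top','t17')
r=lambda i,x,y,w,h,s:cv2.resize(i[y:y+h,x:x+w],None,fx=s,fy=s)
cv2.imwrite('pics/p17.png',np.hstack([r(a,100,150,200,200,2),r(b,230,150,200,200,2)])[:,:,::-1])
"
```

```text
[ 0.25204662 -0.18394382  0.062     ]
[ 0.20792969 -0.28252536  0.062     ]
[ 0.26306064 -0.18291676  0.062     ] [ 0.22585726 -0.2742693   0.062     ] [ 0.18571899 -0.33783862  0.044     ]
```

View pics/p17.png

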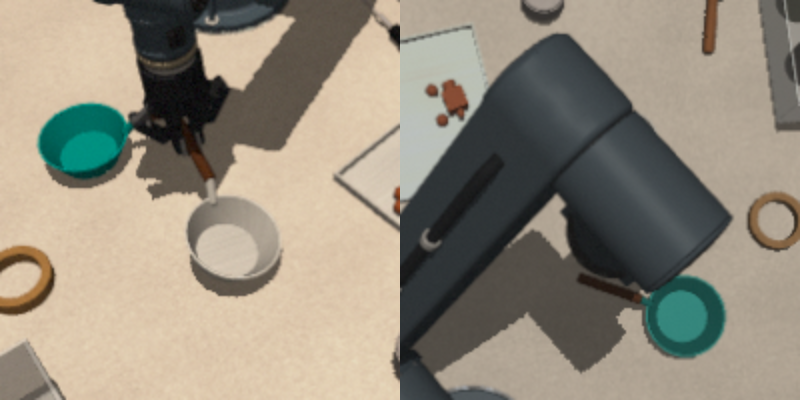

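arm_command:
  series:
    - [[8,3,0,0],[8,2,0,0],[6,1,0,0],[3,0,0,0],[0,0,0,0]]

```text
t: 31.45
tcp_pos: [0.3167, -0.2462, 0.049]
tool_rot: [-0.476, 0.523, 0.476, 0.523]
force: [-4.7, -2.2, 6.3]
finger_gap: 0.153
```

```bash
python3 -c "
from h import *
ft()"
```

```text
t 31.45 tcp [ 0.3167 -0.2462  0.049 ] F [-4.7 -2.2  6.3] T [-0.23  -0.101 -0.199] gap 0.153
```

arm_command:
  series:
    - [[0,0,0,0],[0,0,0,0],[0,0,0,0],[-10,0,0,0],[-30,0,0,0],[-40,0,0,0],[-40,0,0,0],[-40,0,0,0]]
  jaw: 40

```text
t: 32.25
tcp_pos: [0.3164, -0.2451, 0.2106]
tool_rot: [-0.476, 0.523, 0.476, 0.523]
force: [0.7, -1.1, -0.6]
finger_gap: 0.404
```

```bash
python3 -c "
from h import *
ft()
a=snap('scene','s18')
b=cv2.imread('pics/s17.png')[:,:,::-1].astype(int); o=cv2.imread('pics/s0.png')[:,:,::-1].astype(int)
# pot blob: bright grey rim; compare with s17
m=(abs(a.astype(int)-b).sum(2)>60)[260:310,180:250];print('pot region changed px vs before release',m.sum())
# handle mask
c=a[200:260,175:225].astype(int);h=(c[:,:,0]-c[:,:,2]>25)&(c.sum(2)<330);v,u=np.nonzero(h);print('handle',len(u),u.mean()+175,v.mean()+200,u.min()+175,u.max()+175,v.min()+200,v.max()+200)
# rim: bright vs table?
t=(abs(o-a.astype(int)).sum(2)>60);print('turq region changed',t[190:245,110:168].sum())
blobs('scene'); blobs('top','t18',(160,260,185,290))
"
```

```text
t 32.25 tcp [ 0.3164 -0.2451  0.2106] F [ 0.7 -1.1 -0.6] T [-0.045  0.    -0.017] gap 0.404
pot region changed px vs before release 940
handle 295 194.8271186440678 220.23050847457628 175 216 200 246
turq region changed 26
scene [309, 239, 28, 23, 283] [321.6 250.1] [ 0.555 -0.003  0.018]
scene [297, 243, 7, 14, 74] [300.1 249.6] [ 0.519 -0.048  0.018]
scene [311, 253, 4, 6, 10] [312.4 255.6] [ 0.554 -0.034  0.018]
top [251, 190, 13, 18, 140] [256.7 198.2] [ 0.561 -0.012  0.018]
top [244, 193, 4, 4, 16] [245.5 194.5] [0.576 0.023 0.018]
top [249, 207, 5, 5, 19] [250.8 209.4] [0.526 0.009 0.018]
top [268, 206, 5, 5, 19] [269.8 208.2] [ 0.525 -0.052  0.018]
top [264, 211, 5, 5, 19] [265.8 213.4] [ 0.509 -0.038  0.018]
```

```bash
python3 -c "
from h import *
b=cv2.imread('pics/t18.png')[186:214,240:276,2]
for i,r in enumerate(b): print(186+i,''.join(f'{x:4d}' for x in r[:28]))
a=cv2.imread('pics/s18.png')
m=cv2.imread('pics/s18.png')[236:264,294:340,2]
print()
for i,r in enumerate(m): print(236+i,''.join(f'{x:4d}' for x in r))
for p in [(.576,.023,.014),(.526,.009,.014),(.525,-.052,.014),(.509,-.038,.014)]: print(proj('scene',p))
"
```

```text
186  182 184 183 183 184 182 183 184 183 182 183 183 184 184 182 183 183 183 183 182 182 183 183 183 183 182 184 183
187  183 183 182 182 183 183 183 182 184 184 183 183 181 183 182 183 183 182 183 183 183 184 183 183 183 182 184 183
188  183 183 182 182 183 182 182 183 183 183 183 182 183 183 183 182 183 184 184 183 182 184 183 184 183 183 185 184
189  183 185 182 182 183 183 183 183 183 183 184 182 184 177 168 163 162 176 183 184 184 184 183 183 182 183 183 183
190  183 182 183 182 183 183 184 183 182 183 183 175 166 154 136 121 112 148 177 184 183 183 183 183 184 183 182 183
191  183 182 183 182 172 166 172 180 183 183 176 146 128 130 132 126 110 116 168 178 182 183 183 182 183 183 183 184
192  184 183 182 173 139 129 140 158 177 183 156 115 114 126 132 127 111 121 157 157 164 179 183 184 184 184 183 184
193  182 182 176 145 123 126 121 118 153 178 158 112 109 123 132 132 118 118 130 134 138 171 183 183 183 184 184 183
194  182 184 157 122 122 129 128 115 115 167 184 122 102 128 132 135 135 133 133 134 136 158 179 184 182 183 184 184
195  182 184 143 108 116 123 121 109  95 163 17
[... 6824 characters left out ...]
6  71  79  87  79  80  79  72  77 173 209 206 203 202 207 209 212 208 209 205
261  119  84  84 120 166 202 216 215 216 215 211 211 210 213 213 215 213 213 212 209 209 211 194 173 131  78  74 139 169 131  90  83  83 144 169 195 205 202 207 209 212 209 211 210 206 202
262  192 140  97  85 107 152 200 215 212 211 210 211 213 215 216 216 215 211 207 208 211 209 210 205 188 154 141 184 207 188 170 128  90 175 206 205 204 206 205 211 211 210 208 206 202 202
263  221 200 155 106  82  94 146 188 207 213 215 212 215 215 212 213 210 208 211 212 212 208 210 206 210 200 196 207 208 209 210 186 176 192 209 205 208 209 212 211 212 210 207 202 203 203
[334.2 251.3]
[318.  241.9]
[300.2 252.8]
[300.6 246.3]
```

```bash
python3 -c "
from h import *
b=cv2.imread('pics/t18.png')[:,:,2]
m=np.zeros_like(b);m[194:204,248:266]=((b[194:204,248:266]>126)&(b[194:204,248:266]<141))
v,u=np.nonzero(m);m[:]=0
P3=np.array([onz('top',x,y,.038)[:2] for x,y in zip(u,v)],np.float32)
r=cv2.minAreaRect(P3*1000);print(r,P3.mean(0),cv2.boxPoints(r).round(0).tolist())
s=onz('top',254.5,190,.032);p=onz('top',260.3,209.3,.019);print('stub',s,'pin',p)
d=(s-p)[:2];print('len',np.hypot(*d),'yaw',np.degrees(np.arctan2(d[1],d[0])),'body from axis',p[:2]+d/np.hypot(*d)*.031)
s=onz('scene',327.5,254.5,.021);p=onz('scene',309.5,247,.025);d=(s-p)[:2];print(s,p,np.degrees(np.arctan2(d[1],d[0])),np.hypot(*d))
"
```

```text
((555.3533325195312, -7.587821960449219), (44.36888122558594, 29.2478084564209), 85.47376251220703) [ 0.5565125  -0.01234678] [[539.0, -29.0], [568.0, -31.0], [572.0, 13.0], [543.0, 16.0]]
stub [ 0.58465362 -0.0076677   0.032     ] pin [ 0.52327185 -0.02137029  0.019     ]
len 0.06289263412900621 yaw 12.584120348907621 body from axis [ 0.55352714 -0.01461623]
[ 0.57638262 -0.00161459  0.021     ] [ 0.53104968 -0.02585394  0.025     ] 28.133249376198858 0.0514064295874413
```

```bash
python3 -c "
from h import *
q=[onz('scene',*p,.038) for p in [(308.5,247),(317,243.5),(327.3,248),(321.8,255)]]
print(np.round(q,3).tolist(),np.mean(q,0))
e=(q[2]-q[3]);print('edge yaw',np.degrees(np.arctan2(e[1],e[0])));e=q[3]-q[0];print(np.degrees(np.arctan2(e[1],e[0])))
t=cv2.imread('pics/t0.png').max(2)[94:136,203:232]
for i,r in enumerate(t): print(94+i,''.join(f'{x:4d}' for x in r))
s=cv2.imread('pics/s0.png').max(2)[238:284,412:462]
print()
for i,r in enumerate(s): print(238+i,''.join(f'{x:4d}' for x in r[:46]))
"
```

```text
[[0.536, -0.035, 0.038], [0.541, -0.009, 0.038], [0.569, 0.003, 0.038], [0.577, -0.023, 0.038]] [ 0.55577089 -0.01619999  0.038     ]
edge yaw 107.69801716509384
15.381592573902036
94  149 146 127 106 108 100  38  45  44  41  47  80 128 126 127 133 146 147 144 144 147 146 145 147 146 145 145 146 148
95  146 140  81  26  38  37  33  45  43  44  44  55  78  75  77  81  95  95  92  95 100 119 147 146 144 145 145 148 148
96  147 139  47  26  25  26  35  44  46  45  44  42  35  26  25  23  22  25  27  29  35  71 123 147 146 146 147 148 146
97  146 138  35  29  21  25  28  42  47  44  43  44  37  29  27  29  23  25  26  26  26  50 109 146 147 146 146 146 146
98  146 136  22  27  26  25  28  38  46  46  46  42  42  29  28  27  28  26  28  25  25  29  98 146 146 146 146 146 146
99  144 119  23  23  27  27  29  33  43  44  42  41  43  31  24  27  27  30  28  28  27  20  94 144 146 148 147 147 147
100  141 104  23  23  27  28  27  32  42  43  46  44  45  37  26  29  28  25  24  28  23  20  65 119 145 145 145 144 145
101  141 102  23  24  28  25  26  32  37  45  46  43  44  38  30  28  29  26  
[... 12151 characters left out ...]
5 207 128  65  40  18   2   4  14  11  16   7  10  12  50 124 139 206 202 206 202 200 204 205 202 204 203 205 206 206 201 199 199 201
281  204 203 201 205 207 202 201 199 206 202 205 207 210 178  99  58  61  31  11   2   8  10  12   9  38  87 132 197 200 203 202 204 200 202 202 204 203 203 205 203 206 203 203 202 204 210
282  204 203 202 205 204 198 202 202 202 203 208 210 208 131  65  60  63  62  39  19  14  13  42  83 127 200 200 199 201 205 203 203 203 207 205 203 203 205 202 204 204 202 204 205 207 203
283  205 198 200 201 201 200 205 205 201 201 204 204 174  94  61  63  63  65  63  42  39  83 127 200 200 206 206 206 208 209 206 201 204 205 209 202 202 200 198 201 200 198 203 204 203 203
```

```bash
python3 -c "
from h import *
ya=lambda d:np.degrees(np.arctan2(d[1],d[0]))
for a in [(422.6,248.9),(423,249.3)]:
  for b in [(214,120.3),(214,119.5)]: print(a,b,two(a,b))
for p,q in [((207,108),(222,109.3)),((206,94.4),(220.5,95.2))]:
    d=onz('top',*p,.205)-onz('top',*q,.205);print('y axis yaw-90',ya(d)-90)
for p,q in [((429.3,244),(435.8,250)),((416.9,255),(420.7,259.2)),((422.6,248.9),(430.6,256.9))]:
    d=onz('scene',*q,.18)-onz('scene',*p,.18);print('lens x yaw',ya(d),d)
"
```

```text
(422.6, 248.9) (214, 120.3) (array([0.77157456, 0.09432869, 0.17970007]), np.float64(0.0010929979347757692))
(422.6, 248.9) (214, 119.5) (array([0.77268491, 0.09341844, 0.18186788]), np.float64(0.0003871499264298315))
(423, 249.3) (214, 120.3) (array([0.77231046, 0.09471957, 0.17856088]), np.float64(0.0018068150993528192))
(423, 249.3) (214, 119.5) (array([0.77342016, 0.09380849, 0.18073113]), np.float64(0.00032371735256755306))
y axis yaw-90 -10.113233736438985
y axis yaw-90 -8.281923031838645
lens x yaw -3.059836852576456 [ 2.02472589e-02 -1.08231835e-03 -1.11022302e-16]
lens x yaw -7.888733566948691 [ 0.01287337 -0.00178375  0.        ]
lens x yaw -5.188443673650485 [ 0.02574385 -0.00233764  0.        ]
```

arm_command:
  series:
    - [[10,-20,20,-0.1],[10,-25,25,-0.12],[10,-28,28,-0.12],[10,-28,28,0],[10,-28,28,0],[10,-28,28,0],[10,-28,28,0],[10,-20,20,0],[10,-10,10,0],[0,0,0,0]]
  jaw: 100

```text
t: 33.4
tcp_pos: [0.4894, 0.0026, 0.1168]
tool_rot: [-0.557, 0.435, 0.56, 0.433]
force: [-0.7, 0.6, 0.4]
finger_gap: 1.005
```

```bash
python3 -c "
from h import *
go([.557,-.0145,.05],105)
a=snap('scene','s19').astype(int);b=snap('top','t19').astype(int)
# pot handle ends, both views
for n,im,(x,y,w,h) in(('scene',a,(170,190,50,80)),('top',b,(322,205,30,85))):
    c=im[y:y+h,x:x+w]; m=((c[:,:,0]-c[:,:,2]>25)&(c.sum(2)<330)).astype(np.uint8)
    k,l,st,ce=cv2.connectedComponentsWithStats(m)
    for j in range(1,k):
        if st[j][4]>30:
            v,u=np.nonzero(l==j); i,o=v.argmin(),v.argmax(); 
            print(n,st[j],onz(n,u.mean()+x,v.mean()+y,.062).round(3),'ends',(u[v==v.min()].mean()+x,v.min()+y),(u[v==v.max()].mean()+x,v.max()+y))
"
```

```text
t 33.4 tcp [0.4894 0.0026 0.1168] yaw 104.27 xax [-0.005  0.001 -1.   ] gap 1.005 F [-0.7  0.6  0.4]
turn -0.013
shift mm [ 66.4 -61.2 -34.1]
scene [  0  10  34  11 176] [ 0.238 -0.224  0.062] ends (np.float64(201.5), np.int64(200)) (np.float64(172.0), np.int64(210))
scene [ 18  27  20  29 183] [ 0.333 -0.247  0.062] ends (np.float64(190.0), np.int64(217)) (np.float64(202.5), np.int64(245))
top [ 14  40   5  32 141] [ 0.335 -0.247  0.062] ends (np.float64(338.5), np.int64(245)) (np.float64(337.5), np.int64(276))
```

The handle middle comes to (0.334,-0.247) from both views at z = 62 mm, so the pot stands upright and released. Now the plug, with its centre at about (0.555,-0.015) and its stub yaw about 15°.

arm_command:
  series:
    - [[0,-20,-12,-0.013],[0,-25,-13,0],[0,-16,-9,0],[20,0,0,0],[25,0,0,0],[20,0,0,0],[0,0,0,0]]

```text
t: 34.2
tcp_pos: [0.5556, -0.0178, 0.0523]
tool_rot: [-0.558, 0.433, 0.562, 0.431]
force: [-0.6, 0.2, -0.3]
finger_gap: 1.0
```

```bash
python3 -c "
from h import *
go([.557,-.0145,.014],105)
"
```

```text
t 34.2 tcp [ 0.5556 -0.0178  0.0523] yaw 104.7 xax [-0.006  0.001 -1.   ] gap 1.0 F [-0.6  0.2 -0.3]
turn -0.005
shift mm [38.3 -2.4  2.8]
```

arm_command:
  series:
    - [[15,-2,3,0],[15,0,0,0],[8,0,0,0],[0,0,0,0]]

```text
t: 34.6
tcp_pos: [0.5589, -0.0131, 0.0156]
tool_rot: [-0.56, 0.431, 0.561, 0.431]
force: [0.2, 0.2, 0.4]
finger_gap: 0.999
```

arm_command:
  series:
    - [[0,0,0,0],[0,0,0,0],[0,0,0,0],[0,0,0,0],[0,0,0,0],[0,0,0,0],[0,0,0,0],[0,0,0,0]]
  jaw: 0
  force: 50

```text
t: 35.4
tcp_pos: [0.5599, -0.0131, 0.0171]
tool_rot: [0.561, -0.431, -0.56, -0.431]
force: [-0.4, 1.0, 5.5]
finger_gap: 0.391
```

arm_command:
  series:
    - [[-5,0,0,0],[-15,0,0,0],[-25,0,0,0],[-30,0,0,0],[-20,0,0,0],[-5,0,0,0],[0,0,0,0]]

```text
t: 36.1
tcp_pos: [0.5598, -0.013, 0.1173]
tool_rot: [0.561, -0.431, -0.56, -0.431]
force: [0.3, -0.1, -1.8]
finger_gap: 0.391
```

```bash
python3 -c "
from h import *
ft()
blobs('scene','s20',(180,310,265,402));blobs('top','t20',(160,260,185,290))
go([.6,0,.2])
"
```

```text
t 36.1 tcp [ 0.5598 -0.013   0.1173] F [ 0.3 -0.1 -1.8] T [ 0.021 -0.017 -0.002] gap 0.391
scene [326, 230, 8, 7, 36] [329.9 232.6] [0.524 0.053 0.018]
scene [316, 240, 5, 4, 14] [317.6 241.9] [0.527 0.006 0.018]
scene [298, 244, 6, 12, 35] [300.  250.1] [ 0.52  -0.049  0.018]
scene [331, 248, 6, 7, 37] [333.5 251.1] [0.576 0.02  0.018]
t 36.2 tcp [ 0.5586 -0.0128  0.1155] yaw 104.85 xax [-0.002  0.    -1.   ] gap 0.392 F [-0.1 -0.4 -1.9]
shift mm [-84.5 -43.2   1.8]
```

arm_command:
  series:
    - [[-15,0,0,0.1],[-20,0,0,0.14],[-20,0,0,0.141],[-6,-10,18,0],[0,-15,28,0],[0,-18,33,0],[0,-15,28,0],[0,-10,18,0],[0,-3,7,0],[0,0,0,0]]

```text
t: 37.2
tcp_pos: [0.6451, 0.11, 0.1755]
tool_rot: [-0.468, 0.53, 0.47, 0.528]
force: [0.2, 0.3, -1.6]
finger_gap: 0.395
```

```bash
python3 -c "
from h import *
go([.646,.1095,.1765],83)
a=snap('scene','s21');b=snap('top','t21')
for nm,p in [('tip',(.6728,.1062,.1805)),('ctr',(.641,.110,.1805)),('lens',(.772,.094,.1805))]: print(nm,proj('scene',p),proj('top',p))
s=a.max(2)[218:262,372:420]
for n,im,bx in(('scene',a,(150,275,340,440)),('top',b,(90,200,180,260))):
    c=im.astype(int);m=((c[:,:,0]-c[:,:,2]>35)&(c[:,:,0]>1.5*c[:,:,2])).astype(np.uint8);z=m[bx[0]:bx[1],bx[2]:bx[3]]
    v,u=np.nonzero(z)
    if len(u): 
        print(n,len(u),u.min()+bx[2],u.max()+bx[2],v.min()+bx[0],v.max()+bx[0])
        for r in range(v.min(),v.max()+1): print(r+bx[0],''.join(f'{x:4d}' for x in im[r+bx[0],u.min()+bx[2]-2:u.max()+bx[2]+3,0]))
"
```

```text
t 37.2 tcp [0.6451 0.11   0.1755] yaw 83.1 xax [-0.003 -0.    -1.   ] gap 0.395 F [ 0.2  0.3 -1.6]
turn 0.002
shift mm [-1.1 -0.9 -0.4]
tip [394.3 219.2] [211.4 151.7]
ctr [385.8 210.3] [210.6 162.1]
lens [422.5 248.9] [213.9 119.9]
scene 504 362 439 150 221
150  219 220 219 221 222 220 220 219 219 219 220 221 221 222 223 222 222 221 222 222 222 222 222 224 221 221 130  62  21  27  31  24  26  25  23  32  29  28  26  29  24  34  25  29  28  34  33  30  28  29  31  28  29  23  29  28  36  25  33  30  31  45  43  37  48 106 100 160 174 174 175 175 172 174 178 180 172 165  94  33  38  34
151  219 220 219 221 222 221 221 222 221 219 220 220 221 221 224 224 221 222 221 223 223 220 221 223 225 222  92  72  26  29  26  28  27  23  28  29  29  27  32  24  23  27  22  26  29  33  26  24  24  36  24  35  36  33  30  30  27  27  31  32  29  57  50  38  35  39  71 118 168 174 174 173 172 175 174 174 177 177 168  94  37  34
152  219 220 219 218 216 219 219 219 220 219 220 220 221 221 222 223 222 222 222 221 224 224 224 221 222 207  49  70  36  20  25  24  35  28  26  24  25  25  29  32  28  26  3
[... 28229 characters left out ...]
81  82  81  82  81 156 129  81  81  81  80  81 158 181 181 181 180 180 140 108 113 122 119 108  92 160 181
196   49  50  49  47  48  50  49  50  49  47  49  48  47  47  47  45  45  45  45  46  45  46  45  41  38  39  37  34  36  32  33  30  21  33  68  81  81  80  81  81  82  82  82  83  81  83  82  81  83  82  82 154 129  80  79  81  81  80 156 182 181 181 181 181 156 109  98 106 105  92  73 156 182
197   48  47  48  46  50  48  47  48  47  47  48  47  47  44  42  43  44  42  44  40  42  50  50  46  46  44  41  43  37  32  31  28  22  30  68  82  83  80  81  82  82  82  82  83  83  82  82  82  82  82  82 156 129  81  83  83  82  81 157 181 181 182 181 180 181 148  99  83  82  75  71 158 180
```

```bash
python3 -c "
from h import *
a=cv2.imread('pics/s21.png').astype(int)[195:240,365:412]
m=((a[:,:,2]>1.6*a[:,:,0])&(a[:,:,2]-a[:,:,0]>20))
for i,r in enumerate(m):
    if r.any(): print(195+i,365,''.join('#' if x else '.' for x in r))
for i in range(14,32): print(195+i,a[i,16:38,2].tolist())
"
```

```text
202 365 ........................###....................
203 365 ........................####...................
204 365 .......................######..................
205 365 .......................#######.................
206 365 ......................#########................
207 365 ......................##########...............
208 365 ......................##########...............
209 365 ......................##########...............
210 365 .....................##########................
211 365 .....................##########................
212 365 .....................##########................
213 365 ...........#.........##########................
214 365 ...........#.........##########................
215 365 ............#.......############...............
216 365 .............#......#############..............
217 365 ..............#....##############..............
218 365 ...............#..##############...............
219 365 .................###############...............
220 365 .................######..######................
221 365 ..................###.....##
[... 1215 characters left out ...]
 216, 216, 215, 219]
221 [217, 181, 98, 70, 111, 168, 192, 222, 196, 116, 78, 74, 76, 117, 191, 220, 220, 220, 216, 219, 219, 219]
222 [210, 218, 183, 169, 180, 217, 221, 223, 222, 189, 147, 147, 170, 192, 219, 221, 220, 219, 220, 220, 222, 219]
223 [174, 209, 213, 214, 218, 217, 218, 221, 221, 220, 204, 206, 220, 218, 218, 221, 220, 221, 223, 223, 222, 219]
224 [113, 160, 192, 208, 215, 218, 214, 219, 220, 221, 219, 220, 222, 219, 219, 216, 219, 221, 222, 222, 221, 218]
225 [81, 98, 131, 173, 207, 214, 217, 220, 221, 223, 220, 219, 221, 221, 219, 219, 219, 220, 221, 220, 218, 218]
226 [97, 82, 83, 113, 157, 189, 211, 220, 223, 222, 221, 219, 219, 220, 220, 221, 220, 219, 221, 220, 216, 217]
```

```bash
python3 -c "
from h import *
p,q=onz('scene',420.7,258,.2035),onz('scene',439.3,248.2,.2035);d=q-p;print(p,q,np.hypot(*d[:2]),'yaw',np.degrees(np.arctan2(d[1],d[0]))-90, 'mid',(p+q)/2)
p,q=onz('scene',423.5,256,.2035),onz('scene',433,251,.2035);d=q-p;print('yaw',np.degrees(np.arctan2(d[1],d[0]))-90)
"
```

```text
[0.79372721 0.05534032 0.2035    ] [0.8013186  0.10805031 0.2035    ] 0.05325384602598196 yaw -8.195485391582821 mid [0.7975229  0.08169532 0.2035    ]
yaw -8.18913391742025
```

arm_command:
  series:
    - [[-1,-1,2,0.022],[0,0,0,0],[0,0,0,0],[0,0,0,0],[0,0,0,0]]

```text
t: 37.8
tcp_pos: [0.647, 0.111, 0.1783]
tool_rot: [-0.463, 0.535, 0.463, 0.535]
force: [0.1, -0.1, -0.8]
finger_gap: 0.389
```

```bash
python3 -c "
from h import *
go([.6464,.1123,.1765],81.7)
blobs('scene','s22')
# bystanders vs start image
o=cv2.imread('pics/s0.png').astype(int);n=cv2.imread('pics/s22.png').astype(int);d=abs(o-n).sum(2)>70
for k,(x0,x1,y0,y1) in dict(turq=(118,206,198,245),roll=(88,128,272,306),tin1=(297,330,310,343),cam=(410,440,240,320)).items(): print(k,d[y0:y1,x0:x1].sum())
from station import ticket
print(ticket.sign_off())
"
```

```text
t 37.8 tcp [0.647  0.111  0.1783] yaw 81.74 xax [ 0. -0. -1.] gap 0.389 F [ 0.1 -0.1 -0.8]
turn 0.001
shift mm [1.8 0.8 1.2]
scene [390, 211, 9, 11, 58] [394.2 216.6] [0.591 0.237 0.018]
scene [315, 239, 6, 6, 33] [317.6 241.6] [0.527 0.007 0.018]
scene [297, 243, 7, 14, 75] [300.1 249.5] [ 0.518 -0.047  0.018]
scene [331, 248, 6, 7, 35] [333.6 251.2] [0.577 0.02  0.018]
turq 248
roll 0
tin1 0
cam 0
the job is handed in; nothing more can be done
None
```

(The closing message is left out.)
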